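Index the banding wheel and hold a sprig mould in its corner stops

TASK

Turn the blue banding wheel by its black knob, clockwise seen from above, until it clicks into its index position (yellow stripe on the wheel in line with the yellow pointer), then take the terracotta block mould from the table and lay it flat on the wheel, rosette up, in the corner of the two aluminium stops, its long side along the long stop. Press it home against both stops at once, and finish while still holding it pressed there, with the wheel in its index position. Leave the other things on the table where they are.

Things in the scene. Friction and masses are not known exactly. Their poses are not given: they have to be found in the camera images.
- wheel (a joint): Angle of the blue wheel head about its upright axle, rad, positive anticlockwise from above. 0 is the index: a sprung ball drops into a notch (play about 0.015 rad). Starts 0.5 to 1.1 rad anticlockwise of it, so turn clockwise; end stops -0.25 and 1.3. Light friction, stays where left; clicking over the notch's edge, from about 0.15 rad on, takes some 5 to 15 N at the knob.
- wheel_base: Fixed blue stand, foot 190 mm across. Origin on the axle at table height. Wheel head: disc 250 mm across, flat top 70 mm above the table. The stand's x axis points from the axle to the yellow pointer, a block 22 mm wide just outside the rim (137 to 168 mm from the axle, top 67 mm above the table). At joint value 0 the wheel's axes are the stand's.
- knob_top (a point): Centre of the top of the wheel's black round knob, an upright post 22 mm across (28 mm at its foot), standing 42 mm above the wheel's top, 105 mm from the axle, across the wheel from the yellow stripe. Turns with the wheel; axes as corner.
- corner (a point): Inside corner where the faces of the two stops meet, level with the wheel's top (70 mm above the table). Axes turn with the wheel: x along the long stop towards the short stop (the way the yellow stripe points), y towards the long stop, z up. The free space is at -x, -y. The axle is at x -50 mm, y -30 mm: a seated block is centred on it.
- long_stop: Aluminium bar on the wheel, 100 mm long, 12 mm thick, 12 mm high. Origin at the middle of its stop face, at the wheel's top; the face looks to its -y.
- short_stop: Aluminium bar on the wheel, 60 mm long, 12 mm thick, 12 mm high, square to the long one. Origin at the middle of its stop face, at the wheel's top; the face looks to its -x.
- sprig_mould: Terracotta block mould, loose, lying on the table: 100 mm (its x) by 60 mm (its y) by 50 mm high, about 0.4 kg, with a flat cream rosette in the middle of its top. Origin at the centre of its underside. Both ends are alike. Gripped across the 60 mm sides in the upper half, the fingers pass above the 12 mm stops.
- disc_a: Bystander, leave alone: white plaster disc, 90 mm across, 24 mm high. Origin under its centre.
- disc_b: Bystander, leave alone: white plaster disc, 90 mm across, 24 mm high. Origin under its centre.
- disc_c: Bystander, leave alone: white plaster disc, 100 mm across, 24 mm high. Origin under its centre.
- slip_bottle: Bystander, leave alone: red plastic bottle with a nozzle, 64 mm across, 130 mm high. Origin under its centre.
- glaze_jar: Bystander, leave alone: amber jar, 64 mm across, 75 mm high. Origin under its centre.
- tool_pot: Bystander, leave alone: blue pot 76 mm across, 95 mm high, with sticks to 176 mm. Origin under its centre.

How it is judged:
On the way, in this order (a step that is already met when the one before it is completed fails the run):
1. the wheel has been turned into its index position (value of joint wheel between -0.04 and 0.04 rad), for 0.2 s.
2. the block lies in the corner, pressed against both stops (all of step 1 and x of sprig_mould in the frame of corner between -0.054 and -0.046 m and y of sprig_mould in the frame of corner between -0.034 and -0.026 m and z of sprig_mould in the frame of corner between -0.003 and 0.003 m and angle between the x axis of sprig_mould and the x axis of corner, either way round below 0.06 rad and angle between sprig_mould's own z axis and vertical below 0.06 rad and contact force between sprig_mould and long_stop above 1 N and contact force between sprig_mould and short_stop above 1 N and contact force between sprig_mould and the fingers above 1.5 N), for 0.2 s.
At the end, for the whole second after the job is handed in: Wheel within 0.04 rad of its index; block flat on the wheel (3 mm, 0.06 rad), within 4 mm of home at both stops and 0.06 rad of square, long side on the long stop, at rest; each stop feels 1 N or more from the block, the fingers still bear on it (1.5 N or more) (all of step 2 and linear speed of sprig_mould below 0.02 m/s); the arm keeps its last pose, push and grip.
It fails at once if a bystander is knocked away (more than 30 mm) (distance of any of disc_a, disc_b, disc_c, slip_bottle, glaze_jar, tool_pot from where it was at the start of the episode above 0.03 m).
It also fails if it takes over 61 s, if anything falls off the work surface, if the arm or the gripper's body presses on something with over 40 N, if the wrist force passes 120 N, or if a joint passes its speed limit or range.

ROBOT

A 7-joint arm with a two-finger parallel gripper is mounted at the origin on the work surface. World frame = base frame: x ahead of the robot, y to its left, z up, the work surface at z = 0. Lengths are in m, angles in rad, forces in N, time in s.
With the tool pointing down it reaches from about 0.425 to 0.925 m from the base axis. Payload 6.8 kg.
Tool frame: the origin (TCP) lies on the centre line of the jaws, within the pads' length; the fingertips stand 25 mm ahead of it and the grasp point (between the pads) lies 6 mm ahead of it; z points along the fingers, y is the line along which they close (so a half turn about z gives the same grasp; the last joint's range is limited). The gripper opens to 85 mm and grips with 20 to 120 N. Pads are 22 mm wide; open, the fingers measure 114 mm over their backs; the gripper's body (76 mm by 85 mm) begins 54 mm behind the grasp point. The pads swing forward as they close: fully open they stand 13 mm farther back than shut.
Start: joints at [-1.446, 0.477, 0.022, 1.555, -0.011, 1.109, -0.083], TCP at [0.156, 0.657, 0.236] pointing down, gripper open.
Joint ranges: [-2.96, 2.96], [-0.34, 2.1], [-1.41, 1.46], [0.24, 2.44], [-1.37, 4.51], [0.17, 1.92], [-2.96, 2.96]. Speed limits (rad/s): [2.39, 2.39, 3.14, 3.14, 3.14, 3.14, 3.14].

INTERFACE

Orientations are given as a rotation vector (axis times angle).
In Python, from bench import status, imaging, workorder gives the robot as it stands.
- The arm moves only by the tool send_rows, never from a script. Its argument "steps" is a list of rows, each an object of numbers: "dx", "dy", "dz": the shift along the tool's x, y, z in cm; "yaw": the turn about the tool's z in degrees; "gripper": the opening, from 0 (shut) to 1 (fully open). A call has 1 to 5 rows; each row is the pose to reach, as a shift and turn from the pose commanded when the call began, along the tool's axes at that moment; what a row does not reach only later rows make up. A row lasts 1/8 s, in which the tool goes at most 62.5 mm and 10.7 degrees, less where a joint would pass 70% of its speed; a pose out of reach is approached as far as the arm can. A call with a gripper value outside its range is refused whole. The fingers move at their own pace and stop on an object; "force" is the grip in N (left out, the last holds). Time passes only in rows, so rows that repeat a pose let the fingers close. It gives the time, the measured TCP pose, the force, the opening and the grip force at its end, in the units of the state.
- status.get_obs(): the state, without advancing time (a new reading comes with each control period).
- imaging.grab_frame(name): name is "side" or "top"; returns a dict with "color" (480x640x3 uint8, red, green, blue), "depth" (480x640 float32, m along the optical axis (not along the pixel's ray), 0 where there is no reading), "K" (3x3 intrinsics, pixels), "R" (3x3) and "t" (3): a world point X has camera coordinates R X + t. Camera axes: x right, y down, z forward; pixel columns grow to the right and rows downward; lengths in m; the calibration is good to about 2 mm. A picture is of the moment at which its call begins.
- workorder.hand_in(): hands the job in; it is judged then, once.
The state is a dict: "clock": time; "joints": joint angles; "qvel": joint speeds; "tau": joint torques, N m; "tcp_pos": TCP position; "orientation": TCP orientation; "contact_force": force on the tool from outside, world axes, zero at the start; "moment": the same for the moment, N m; "grip_width": finger opening in m; "gripper_force": force on a finger pad.
Only numpy, scipy, OpenCV 4.12 (cv2) and the standard library are available. Lean on these libraries where they do the work, as an engineer would, in place of code of your own. Each camera call takes 0.05 s, during which the arm holds its last target. There are 200 camera calls.

## Working session

There is one attempt and no reset: what is moved stays moved. The work goes in short steps, Python scripts to look and compute and a tool call to move; the robot and the scene stay as the last step left them, time stands still between calls to the robot, and variables do not carry over. Pictures are saved under pics/ and viewed, at most 10 in all, crops included, and the job is handed in when it is done.

Besides the shell and the picture viewer there is one more tool, called after "Emit:" as name(argument=value, ...), one argument or row to a line, values as JSON. send_rows: Moves the arm, as the interface text tells. Its arguments: {"type":"object","properties":{"steps":{"type":"array"},"force":{"type":"number"}},"required":["steps"]}

```bash
mkdir -p pics; cat > h.py <<'E'
import numpy as np, cv2
from bench import status, imaging, workorder
def grab(n): 
    f=imaging.grab_frame(n); return f
def save(f,name): cv2.imwrite('pics/'+name, f['color'][:,:,::-1])
def pts(f):
    d=f['depth']; v,u=np.mgrid[0:480,0:640]
    c=np.stack([(u-f['K'][0,2])/f['K'][0,0]*d,(v-f['K'][1,2])/f['K'][1,1]*d,d],-1)
    return (c-f['t'])@f['R']
def ray(f,u,v,z):
    r=f['R'].T@np.linalg.solve(f['K'],[u,v,1.]); o=-f['R'].T@f['t']
    return o+r*(z-o[2])/r[2]
E
python3 - <<'E'
from h import *
for n in('top','side'):
    f=grab(n); save(f,n+'0.png'); np.savez(n+'0.npz',**f); print(n,-f['R'].T@f['t'],f['R'][2])
s=status.get_obs(); print(s)
E
```

```text
top [0.39834415 0.00403013 1.10327633] [ 0.14590495  0.02093451 -0.98907709]
side [ 0.20391037 -0.89604338  1.06155709] [ 0.24655018  0.65729868 -0.71215971]
{'clock': 0.1, 'joints': array([-1.44610484,  0.47773295,  0.02235902,  1.55634363, -0.0114913 ,
        1.10931129, -0.08309491]), 'qvel': array([-0.00042451, -0.00297073,  0.00041273, -0.00217714, -0.00135778,
        0.00113815, -0.00134701]), 'tau': array([ 4.04892067e-03, -5.97765970e+01,  1.61349837e+00, -2.81953257e+01,
        1.28374199e-02,  5.04495096e-03,  1.25832946e-05]), 'tcp_pos': array([0.15562007, 0.65627554, 0.23541663]), 'orientation': array([-3.64813464e-01, -3.12028068e+00,  2.61659816e-03]), 'contact_force': array([ 0.29660041, -0.41415968,  1.0737371 ]), 'moment': array([-0.01827959, -0.02835214, -0.0434152 ]), 'gripper_force': 0.0, 'grip_width': 0.08540324311681567}
```

View pics/top0.png

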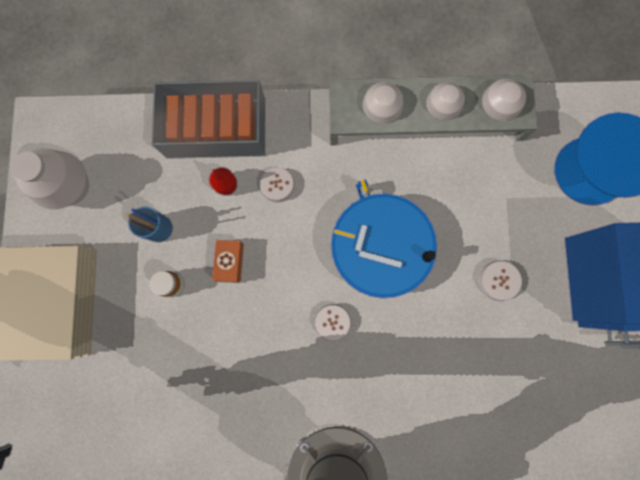

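View pics/side0.png

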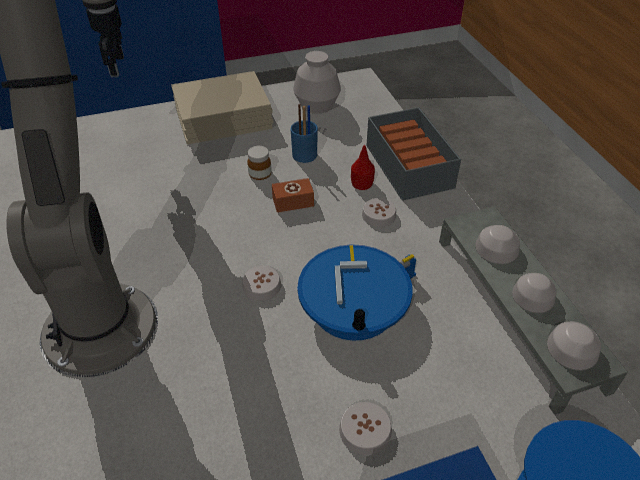

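The top view shows the wheel (385,245), knob (428,256), stripe (345,234), pointer (363,188), mould (228,261), jar (165,284), pot (150,223), and discs at (277,184), (333,321) and (502,280). Next I measure these.

```bash
cat >> h.py <<'E'
def blob(m,box):
    k=np.zeros_like(m); x0,x1,y0,y1=box; k[y0:y1,x0:x1]=m[y0:y1,x0:x1]
    cs,_=cv2.findContours(k.astype(np.uint8),cv2.RETR_EXTERNAL,cv2.CHAIN_APPROX_NONE)
    return max(cs,key=cv2.contourArea)[:,0].astype(float)
def rectplane(f,c,z):
    P=np.array([ray(f,u,v,z)[:2] for u,v in c])
    return P,cv2.minAreaRect((P*1000).astype(np.float32))
def hsv(f): return cv2.cvtColor(f['color'],cv2.COLOR_RGB2HSV).astype(int)
def masks(f):
    h=hsv(f); H,S,V=h[...,0],h[...,1],h[...,2]
    return dict(blue=(H>95)&(H<120)&(S>150)&(V>60),yel=(H>18)&(H<35)&(S>90)&(V>100),terra=(H<14)&(S>110)&(V>60),
      blk=(V<45),grey=(S<60)&(V>110))
def moulds(f,box,z=.05):
    m=masks(f)['terra']; p=pts(f); m=m&(abs(p[...,2]-z)<.012)
    c=blob(m,box); return rectplane(f,c,z)[1]
E
python3 - <<'E'
from h import *
T=dict(np.load('top0.npz')); S=dict(np.load('side0.npz'))
for n,f,wb,pb,sb,mb,kb in (('top',T,(325,445,190,300),(350,375,175,200),(328,358,225,245),(205,250,230,290),(415,440,245,270)),
                  ('side',S,(290,420,245,340),(398,420,250,285),(345,360,243,263),(265,320,175,215),(350,370,305,330))):
    m=masks(f); p=pts(f)
    w=m['blue']&(abs(p[...,2]-.07)<.012)
    c=blob(w|(m['grey']&(p[...,2]>.06))|m['blk'],wb) if 0 else cv2.convexHull(blob(w,wb).astype(np.float32))[:,0]
    P=np.array([ray(f,u,v,.07)[:2] for u,v in c]); (cx,cy),r=cv2.minEnclosingCircle((P*1000).astype(np.float32)); el=cv2.fitEllipse((P*1000).astype(np.float32))
    print(n,'wheel',cx,cy,r,el)
    for k,b,z in(('yel',pb,.067),('yel',sb,.07),('blk',kb,.112)):
        q=blob(m[k],b); R=rectplane(f,q,z)[1]; print(k,R)
        q2=np.zeros((480,640),bool); x0,x1,y0,y1=b; q2[y0:y1,x0:x1]=m[k][y0:y1,x0:x1]; print('  depth med',np.median(p[q2],0), p[q2][:,2].min(),p[q2][:,2].max())
    print('mould',moulds(f,mb))
    g=m['grey']&(abs(p[...,2]-.08)<.008); x0,x1,y0,y1=wb; g2=np.zeros_like(g); g2[y0+10:y1-10,x0+10:x1-10]=g[y0+10:y1-10,x0+10:x1-10]
    print('stops',g2.sum(), rectplane(f,blob(g2,wb),.082)[1])
E
python3 - <<'E'
import cv2
a=cv2.imread('pics/top0.png')[170:310,200:450]; cv2.imwrite('pics/c1.png',cv2.resize(a,None,fx=3.2,fy=3.2,interpolation=2))
E
```

```text
top wheel 540.9990234375 -121.2073745727539 122.81464385986328 ((540.6539916992188, -121.02774047851562), (243.61073303222656, 244.25941467285156), 91.35811614990234)
yel ((685.6849975585938, -79.24058532714844), (29.637659072875977, 9.178901672363281), 16.239416122436523)
  depth med [ 0.68461639 -0.07957946  0.06710471] 0.05759089597675018 0.07093266828281561
yel ((568.6857299804688, -27.600126266479492), (46.5340576171875, 6.326679706573486), 73.4315414428711)
  depth med [ 0.56924461 -0.0275454   0.07061479] 0.06736662430409471 0.07418490429453446
blk ((508.4405517578125, -215.45260620117188), (17.204792022705078, 22.65299415588379), 43.34846115112305)
  depth med [ 0.50873962 -0.21678201  0.10963619] 0.07084968632856786 0.11569948093997176
mould ((511.0071716308594, 254.00563049316406), (63.12105941772461, 98.4853286743164), 85.44608306884766)
stops 370 ((521.36474609375, -97.64028930664062), (127.86882781982422, 57.73127746582031), 42.25956726074219)
side wheel 538.93310546875 -125.88465118408203 126.75240325927734 ((539.2893676757812, -125.60289764404297), (248.033203125, 253.04461669921875), 154.30218505859375)
yel ((685.9594116210938, -81.41404724121094), (30.997880935668945, 8.032076835632324), 17.1700382232666)
  depth med [ 0.68724915 -0.08120715  0.06765575] 0.06207569441784771 0.07384874773297483
yel ((569.235595703125, -27.698415756225586), (47.31024932861328, 6.8623433113098145), 69.42155456542969)
  depth med [ 0.56858904 -0.02843951  0.07115729] 0.06755203792834469 1.0615570935297984
blk ((502.1230163574219, -237.92755126953125), (49.650814056396484, 23.538820266723633), 68.47998046875)
  depth med [ 0.50742589 -0.23055075  0.09758061] 0.07022229225225253 0.11768374872982743
mould ((509.73162841796875, 247.24818420410156), (74.87532043457031, 101.61617279052734), 84.20004272460938)
stops 287 ((520.3115844726562, -99.27255249023438), (130.61227416992188, 56.990203857421875), 41.78218460083008)
```

View pics/c1.png

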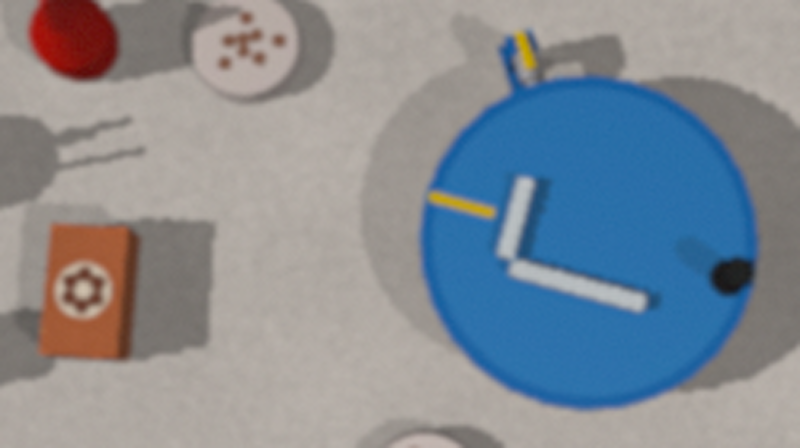

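```bash
cat >> h.py <<'E'
from scipy.spatial.transform import Rotation as Ro
def plan(*wps, start=None):
    s=status.get_obs(); p=s['tcp_pos']; R=Ro.from_rotvec(s['orientation']).as_matrix()
    h0=np.degrees(np.arctan2(R[1,1],R[0,1])); print('t',s['clock'],'tcp',p.round(4),'head',h0.round(2),'F',s['contact_force'].round(1),'w',round(s['grip_width'],4),s['gripper_force'],'j7',s['joints'][6].round(2))
    for x,y,z,h in wps:
        d=R.T@(np.array([x,y,z])-p)*100; print('dx %.2f dy %.2f dz %.2f yaw %.1f'%(*d,(h0-h+180)%360-180))
E
python3 - <<'E'
from h import *
plan((.25,.55,.24,45),(.40,.38,.24,25),(.5,.2,.24,-17),(.53,0,.24,-17),(.51,-.222,.24,-17))
E
```

```text
t 0.1 tcp [0.1556 0.6563 0.2354] head 76.66 F [ 0.3 -0.4  1.1] w 0.0854 0.0 j7 -0.08
dx -11.64 dy -8.16 dz -0.44 yaw 31.7
dx -30.15 dy -21.25 dz -0.42 yaw 51.7
dx -44.03 dy -36.45 dz -0.39 yaw 93.7
dx -51.57 dy -55.22 dz -0.36 yaw 93.7
dx -54.74 dy -77.28 dz -0.32 yaw 93.7
```

Emit:
send_rows(
  steps=[
    {"dx": -5, "dy": -3.5, "yaw": 10},
    {"dx": -10, "dy": -7, "yaw": 20},
    {"dx": -15, "dy": -10.5, "yaw": 30},
    {"dx": -20, "dy": -14, "yaw": 40},
    {"dx": -25, "dy": -17.5, "yaw": 50},
  ],
)

```text
validation failed for argument at $.st...
```

```bash
python3 - <<'E'
from h import *
plan((.40,.38,.24,25),(.5,.2,.24,-17),(.53,0,.24,-17),(.51,-.222,.24,-17))
E
```

```text
t 0.1 tcp [0.1556 0.6563 0.2354] head 76.66 F [ 0.3 -0.4  1.1] w 0.0854 0.0 j7 -0.08
dx -30.15 dy -21.25 dz -0.42 yaw 51.7
dx -44.03 dy -36.45 dz -0.39 yaw 93.7
dx -51.57 dy -55.22 dz -0.36 yaw 93.7
dx -54.74 dy -77.28 dz -0.32 yaw 93.7
```

Emit:
send_rows(
  steps=[
    {"dx": -5.0, "dy": -3.5, "dz": 0, "yaw": 10, "gripper": 1},
    {"dx": -10, "dy": -7, "dz": 0, "yaw": 20, "gripper": 1},
    {"dx": -15, "dy": -10.5, "dz": 0, "yaw": 30, "gripper": 1},
    {"dx": -20, "dy": -14, "dz": 0, "yaw": 40, "gripper": 1},
    {"dx": -25, "dy": -17.5, "dz": 0, "yaw": 50, "gripper": 1},
  ],
)

```text
clock: 0.72
tcp_pos: [0.3595, 0.427, 0.2361]
orientation: [-1.657, -2.669, 0.0]
contact_force: [0.4, -0.1, 0.9]
grip_width: 0.0853
gripper_force: 0.0
```

```bash
python3 - <<'E'
from h import *
plan((.40,.38,.24,25),(.5,.2,.24,-17),(.53,0,.24,-17),(.51,-.222,.24,-17))
E
```

```text
t 0.725 tcp [0.3595 0.427  0.2361] head 26.34 F [ 0.4 -0.1  0.9] w 0.0853 0.0 j7 -0.43
dx -6.01 dy 1.54 dz -0.39 yaw 1.3
dx -26.58 dy 2.52 dz -0.39 yaw 43.3
dx -45.83 dy -3.67 dz -0.38 yaw 43.3
dx -64.84 dy -15.31 dz -0.38 yaw 43.3
```

Emit:
send_rows(
  steps=[
    {"dx": -5.5, "dy": 0.5, "dz": 0, "yaw": 9, "gripper": 1},
    {"dx": -11, "dy": 1, "dz": 0, "yaw": 18, "gripper": 1},
    {"dx": -16.5, "dy": 1.5, "dz": 0, "yaw": 27, "gripper": 1},
    {"dx": -22, "dy": 2, "dz": 0, "yaw": 36, "gripper": 1},
    {"dx": -27.5, "dy": 2, "dz": 0, "yaw": 43.3, "gripper": 1},
  ],
)

```text
clock: 1.35
tcp_pos: [0.5005, 0.1905, 0.2362]
orientation: [2.523, 1.871, 0.0]
contact_force: [1.1, 0.6, -0.1]
grip_width: 0.0855
gripper_force: 0.0
```

```bash
python3 - <<'E'
from h import *
plan((.53,0,.24,-17),(.51,-.222,.24,-17))
E
```

```text
t 1.35 tcp [0.5005 0.1905 0.2362] head -16.88 F [ 1.1  0.6 -0.1] w 0.0855 0.0 j7 -0.61
dx -17.38 dy 8.36 dz -0.38 yaw 0.1
dx -39.20 dy 12.89 dz -0.38 yaw 0.1
```

Emit:
send_rows(
  steps=[
    {"dx": -5.5, "dy": 1.8, "dz": 0, "yaw": 0, "gripper": 1},
    {"dx": -11, "dy": 3.6, "dz": 0, "yaw": 0, "gripper": 1},
    {"dx": -16.5, "dy": 5.4, "dz": 0, "yaw": 0, "gripper": 1},
    {"dx": -22, "dy": 7.2, "dz": 0, "yaw": 0, "gripper": 1},
    {"dx": -27.5, "dy": 9, "dz": 0, "yaw": 0, "gripper": 1},
  ],
)

```text
clock: 1.98
tcp_pos: [0.507, -0.0988, 0.2362]
orientation: [-2.519, -1.877, -0.0]
contact_force: [0.6, -0.7, 0.5]
grip_width: 0.0854
gripper_force: 0.0
```

```bash
python3 - <<'E'
from h import *
plan((.51,-.22,.24,-17))
E
```

```text
t 1.975 tcp [ 0.507  -0.0988  0.2362] head -16.61 F [ 0.6 -0.7  0.5] w 0.0854 0.0 j7 -0.02
dx -11.53 dy 3.75 dz -0.38 yaw 0.4
```

Emit:
send_rows(
  steps=[
    {"dx": -5.7, "dy": 1.9, "dz": 0, "yaw": 0, "gripper": 1},
    {"dx": -11.5, "dy": 3.8, "dz": 2, "yaw": 0, "gripper": 1},
    {"dx": -11.5, "dy": 3.8, "dz": 6, "yaw": 0, "gripper": 1},
    {"dx": -11.5, "dy": 3.8, "dz": 6, "yaw": 0, "gripper": 1},
  ],
)

```text
clock: 2.48
tcp_pos: [0.5084, -0.2179, 0.1738]
orientation: [-2.517, -1.872, 0.007]
contact_force: [0.0, 1.3, 0.0]
grip_width: 0.0855
gripper_force: 0.0
```

```bash
python3 - <<'E'
from h import *
plan((.51,-.222,.104,-16.8))
a=grab('side')['color'][200:380,250:470]; b=grab('top')['color'][180:360,330:550]
cv2.imwrite('pics/k1.png',cv2.resize(np.hstack([a,b])[:,:,::-1],(800,330)))
E
```

```text
t 2.475 tcp [ 0.5084 -0.2179  0.1738] head -16.72 F [0.  1.3 0. ] w 0.0855 0.0 j7 0.31
dx -0.35 dy 0.31 dz 6.97 yaw 0.1
```

View pics/k1.png

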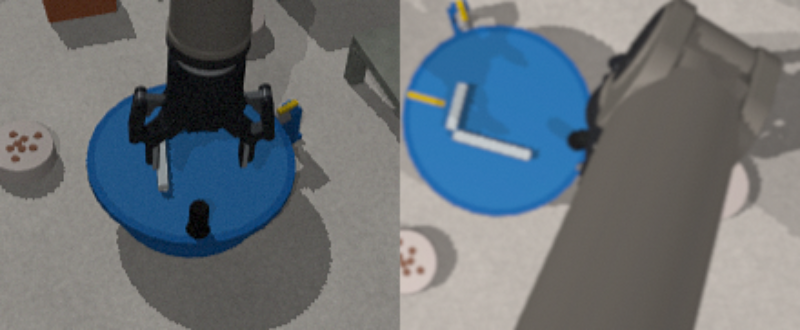

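Side view: the knob (198,218) lies midway between the open fingers (150,160) and (245,160), so I descend and grip.

Emit:
send_rows(
  steps=[
    {"dx": -0.3, "dy": 0.3, "dz": 3.5, "yaw": 0, "gripper": 1},
    {"dx": -0.3, "dy": 0.3, "dz": 7, "yaw": 0, "gripper": 1},
    {"dx": -0.3, "dy": 0.3, "dz": 7, "yaw": 0, "gripper": 1},
    {"dx": -0.3, "dy": 0.3, "dz": 7, "yaw": 0, "gripper": 0.35},
    {"dx": -0.3, "dy": 0.3, "dz": 7, "yaw": 0, "gripper": 0.1},
  ],
  force=30,
)

```text
clock: 3.2
tcp_pos: [0.5141, -0.2222, 0.1082]
orientation: [2.517, 1.876, 0.003]
contact_force: [-0.6, -0.1, 0.6]
grip_width: 0.0511
gripper_force: 0.0
```

Emit:
send_rows(
  steps=[
    {"dx": 0, "dy": 0, "dz": 0, "yaw": 0, "gripper": 0.1},
    {"dx": 0, "dy": 0, "dz": 0, "yaw": 0, "gripper": 0.1},
    {"dx": 0, "dy": 0, "dz": 0, "yaw": 0, "gripper": 0.1},
  ],
)

```text
clock: 3.58
tcp_pos: [0.5136, -0.2222, 0.1071]
orientation: [2.519, 1.876, 0.002]
contact_force: [-0.5, 0.3, 6.1]
grip_width: 0.0196
gripper_force: 29.3
```

```bash
cat >>h.py <<'E'
AX=np.array([.5405,-.122]); R0=16.2
def arc(angs,r=.105,z=.104):
    plan(*[(*(AX+r*np.array([np.cos(np.radians(a)),np.sin(np.radians(a))])),z,a-270) for a in angs])
E
python3 - <<'E'
from h import *
s=status.get_obs(); d=s['tcp_pos'][:2]-AX; print(np.hypot(*d),np.degrees(np.arctan2(d[1],d[0]))+360)
arc([246,239,232,225,218,211,204,196.2])
E
```

```text
0.10371684544772433 254.9443552207196
t 3.575 tcp [ 0.5136 -0.2222  0.1071] head -16.64 F [-0.5  0.3  6.1] w 0.0196 29.302008328959346 j7 0.39
dx -0.05 dy -1.63 dz 0.31 yaw 7.4
dx 0.20 dy -2.89 dz 0.31 yaw 14.4
dx 0.59 dy -4.11 dz 0.31 yaw 21.4
dx 1.13 dy -5.27 dz 0.31 yaw 28.4
dx 1.81 dy -6.36 dz 0.30 yaw 35.4
dx 2.61 dy -7.36 dz 0.30 yaw 42.4
dx 3.53 dy -8.25 dz 0.30 yaw 49.4
dx 4.67 dy -9.11 dz 0.30 yaw 57.2
```

Emit:
send_rows(
  steps=[
    {"dx": -0.05, "dy": -1.2, "dz": -0.2, "yaw": 7, "gripper": 0.1},
    {"dx": 0.15, "dy": -2.5, "dz": -0.2, "yaw": 14, "gripper": 0.1},
    {"dx": 0.55, "dy": -3.8, "dz": -0.2, "yaw": 21, "gripper": 0.1},
    {"dx": 1.1, "dy": -5.2, "dz": -0.2, "yaw": 28, "gripper": 0.1},
    {"dx": 1.1, "dy": -5.2, "dz": -0.2, "yaw": 28, "gripper": 0.1},
  ],
)

```text
clock: 4.2
tcp_pos: [0.4664, -0.1945, 0.1075]
orientation: [-2.898, -1.21, -0.001]
contact_force: [5.6, 0.1, -15.0]
grip_width: 0.02
gripper_force: 29.9
```

```bash
python3 - <<'E'
from h import *
s=status.get_obs(); d=s['tcp_pos'][:2]-AX; print(np.hypot(*d),np.degrees(np.arctan2(d[1],d[0]))+360)
arc([218,211,204,196.2,195,192])
E
```

```text
0.10364238110952399 224.3500742304754
t 4.2 tcp [ 0.4664 -0.1945  0.1075] head -44.67 F [  5.6   0.1 -15. ] w 0.02 29.882309138774872 j7 -0.03
dx -0.05 dy -1.16 dz 0.35 yaw 7.3
dx 0.19 dy -2.42 dz 0.35 yaw 14.3
dx 0.58 dy -3.64 dz 0.35 yaw 21.3
dx 1.19 dy -4.93 dz 0.35 yaw 29.1
dx 1.30 dy -5.12 dz 0.35 yaw 30.3
dx 1.59 dy -5.59 dz 0.35 yaw 33.3
```

Emit:
send_rows(
  steps=[
    {"dx": -0.05, "dy": -1.2, "dz": 0.15, "yaw": 7, "gripper": 0.1},
    {"dx": 0.2, "dy": -2.4, "dz": 0.15, "yaw": 14, "gripper": 0.1},
    {"dx": 0.6, "dy": -3.6, "dz": 0.15, "yaw": 21, "gripper": 0.1},
    {"dx": 1.2, "dy": -4.8, "dz": 0.15, "yaw": 28.3, "gripper": 0.1},
    {"dx": 1.2, "dy": -4.9, "dz": 0.15, "yaw": 29, "gripper": 0.1},
  ],
)

```text
clock: 4.82
tcp_pos: [0.4413, -0.1522, 0.1072]
orientation: [-3.109, -0.448, -0.003]
contact_force: [4.7, 3.7, -0.8]
grip_width: 0.02
gripper_force: 32.3
```

```bash
python3 - <<'E'
from h import *
s=status.get_obs(); d=s['tcp_pos'][:2]-AX; print(np.hypot(*d),np.degrees(np.arctan2(d[1],d[0]))+360)
arc([196.2])
f=grab('top'); m=masks(f)
for b,z in(((345,380,175,200),.067),((352,380,190,222),.07)):
    try:
        q=rectplane(f,blob(m['yel'],b),z)[1]; print(q,np.degrees(np.arctan2(q[0][1]/1e3-AX[1],q[0][0]/1e3-AX[0])))
    except Exception as e: print(e)
cv2.imwrite('pics/k2.png',cv2.resize(f['color'][150:350,300:520][:,:,::-1],(660,600)))
E
```

```text
0.10368016947996198 196.92300159052309
t 4.825 tcp [ 0.4413 -0.1522  0.1072] head -73.6 F [ 4.7  3.7 -0.8] w 0.02 32.31732971034944 j7 -0.49
dx -0.13 dy -0.13 dz 0.32 yaw 0.2
((685.6849975585938, -79.24058532714844), (29.637659072875977, 9.178901672363281), 16.239416122436523) 16.410584738290844
((633.633056640625, -92.624755859375), (46.85743713378906, 6.296506404876709), 17.463537216186523) 17.505877677738102
```

View pics/k2.png

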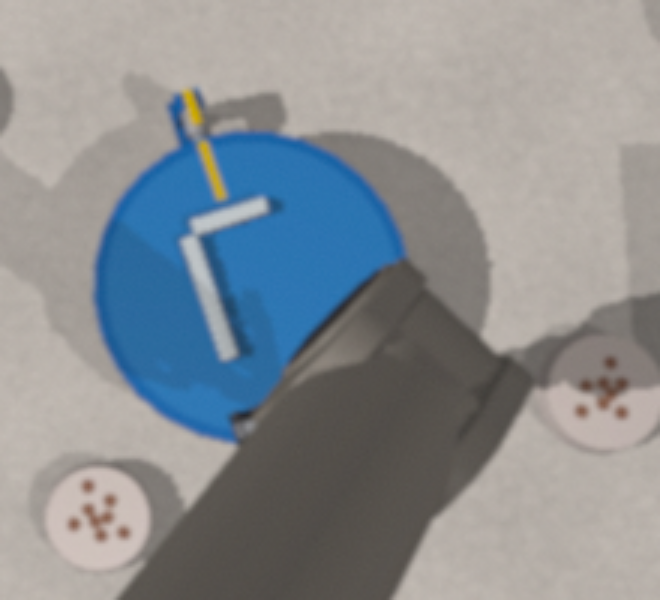

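The stripe (212,170) is nearly in line with the pointer (193,107), about 1° short. I nudge it and then release.

Emit:
send_rows(
  steps=[
    {"dx": 0, "dy": -0.2, "dz": 0, "yaw": 1, "gripper": 0.1},
    {"dx": 0, "dy": -0.2, "dz": 0, "yaw": 1, "gripper": 0.1},
    {"dx": 0, "dy": -0.2, "dz": 0, "yaw": 1, "gripper": 0.1},
  ],
)

```text
clock: 5.25
tcp_pos: [0.4411, -0.1514, 0.1072]
orientation: [3.113, 0.422, 0.005]
contact_force: [5.0, 2.6, -0.3]
grip_width: 0.0194
gripper_force: 32.3
```

```bash
cat >>h.py <<'E'
def wheelang():
    f=grab('top'); m=masks(f); o=[]
    for b,z in(((345,380,175,199),.067),((352,385,196,222),.07)):
        q=rectplane(f,blob(m['yel'],b),z)[1]; o.append(np.degrees(np.arctan2(q[0][1]/1e3-AX[1],q[0][0]/1e3-AX[0]))); o.append(q[2])
    print('pointer,stripe',np.round(o,2)); return f
E
python3 - <<'E'
from h import *
arc([196.2]); wheelang()
E
```

```text
t 5.25 tcp [ 0.4411 -0.1514  0.1072] head -74.56 F [ 5.   2.6 -0.3] w 0.0194 32.25447502249153 j7 -0.51
dx -0.13 dy -0.05 dz 0.32 yaw -0.8
pointer,stripe [16.41 16.24 17.21 16.26]
```

Emit:
send_rows(
  steps=[
    {"dx": 0, "dy": 0, "dz": 0, "yaw": 0, "gripper": 0.5},
    {"dx": 0, "dy": 0, "dz": 0, "yaw": 0, "gripper": 0.5},
    {"dx": 0, "dy": 0, "dz": -5, "yaw": 0, "gripper": 0.7},
    {"dx": 0, "dy": 0, "dz": -10, "yaw": 0, "gripper": 1},
    {"dx": 0, "dy": 0, "dz": -13, "yaw": 0, "gripper": 1},
  ],
)

```text
clock: 5.92
tcp_pos: [0.4391, -0.1525, 0.2384]
orientation: [3.114, 0.418, 0.001]
contact_force: [0.1, 0.8, -0.2]
grip_width: 0.0855
gripper_force: 0.0
```

```bash
python3 - <<'E'
from h import *
f=wheelang()
p=pts(f); m=masks(f)['terra']&(p[...,2]>.043)&(p[...,2]<.06)
c=blob(m,(205,250,230,290)); print(rectplane(f,c,.05)[1])
m=masks(f); b=blob((hsv(f)[...,1]<70)&(hsv(f)[...,2]>150)&(p[...,2]>.04),(212,244,240,280)); print('rosette',rectplane(f,b,.05)[1])
g=grab('side'); p=pts(g); b=blob((hsv(g)[...,1]<90)&(hsv(g)[...,2]>110)&(p[...,2]>.042),(278,308,178,200)); print('rosette',rectplane(g,b,.05)[1])
plan((.5,.05,.24,-85),(.51,.252,.22,-94.6))
E
```

```text
pointer,stripe [16.41 16.24 17.21 16.26]
((511.02203369140625, 254.9977264404297), (61.35115051269531, 98.36735534667969), 85.71678924560547)
rosette ((512.4082641601562, 257.3904724121094), (12.199145317077637, 11.789389610290527), 44.9996337890625)
rosette ((496.13818359375, 262.2101135253906), (28.001474380493164, 7.766013145446777), 73.65122985839844)
t 6.025 tcp [ 0.4404 -0.1525  0.2391] head -74.65 F [-0.3  0.2 -0.7] w 0.0854 0.0 j7 -0.76
dx 11.10 dy -17.95 dz -0.05 yaw 10.4
dx 17.41 dy -37.17 dz 1.96 yaw 20.0
```

Emit:
send_rows(
  steps=[
    {"dx": 2.5, "dy": -5.4, "dz": 0, "yaw": 3, "gripper": 1},
    {"dx": 5, "dy": -10.8, "dz": 0, "yaw": 6, "gripper": 1},
    {"dx": 7.5, "dy": -16.2, "dz": 0, "yaw": 10, "gripper": 1},
    {"dx": 10, "dy": -21.6, "dz": 0, "yaw": 14, "gripper": 1},
    {"dx": 12.5, "dy": -27, "dz": 0, "yaw": 18, "gripper": 1},
  ],
)

```text
clock: 6.65
tcp_pos: [0.4876, 0.1435, 0.2357]
orientation: [3.14, -0.076, -0.002]
contact_force: [1.3, -1.3, 0.1]
grip_width: 0.0852
gripper_force: 0.0
```

```bash
python3 - <<'E'
from h import *
plan((.511,.255,.15,-94.4))
E
```

```text
t 6.65 tcp [0.4876 0.1435 0.2357] head -92.77 F [ 1.3 -1.3  0.1] w 0.0852 0.0 j7 -1.49
dx 1.81 dy -11.26 dz 8.56 yaw 1.6
```

Emit:
send_rows(
  steps=[
    {"dx": 0.9, "dy": -5.6, "dz": 0, "yaw": 1.6, "gripper": 1},
    {"dx": 1.8, "dy": -11.2, "dz": 2, "yaw": 1.6, "gripper": 1},
    {"dx": 1.8, "dy": -11.2, "dz": 7, "yaw": 1.6, "gripper": 1},
    {"dx": 1.8, "dy": -11.2, "dz": 10, "yaw": 1.6, "gripper": 1},
    {"dx": 1.8, "dy": -11.2, "dz": 10, "yaw": 1.6, "gripper": 1},
  ],
)

```text
clock: 7.28
tcp_pos: [0.5093, 0.2514, 0.1339]
orientation: [3.136, -0.118, -0.008]
contact_force: [0.2, 0.9, 0.1]
grip_width: 0.0856
gripper_force: 0.0
```

```bash
python3 - <<'E'
from h import *
plan((.511,.255,.047,-94.4))
a=grab('side')['color'][100:280,200:420]; b=grab('top')['color'][180:360,130:350]
cv2.imwrite('pics/m1.png',cv2.resize(np.hstack([a,b])[:,:,::-1],(800,330)))
E
```

```text
t 7.275 tcp [0.5093 0.2514 0.1339] head -94.3 F [0.2 0.9 0.1] w 0.0856 0.0 j7 -1.54
dx 0.18 dy -0.40 dz 8.68 yaw 0.1
```

View pics/m1.png

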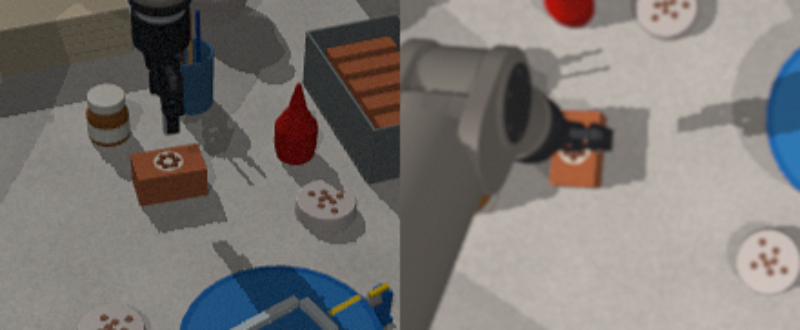

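The gripper is above the mould: in the side view the finger is at (172,130) and the rosette at (168,160). Descending.

Emit:
send_rows(
  steps=[
    {"dx": 0.2, "dy": -0.4, "dz": 4.5, "yaw": 0, "gripper": 1},
    {"dx": 0.2, "dy": -0.4, "dz": 8.7, "yaw": 0, "gripper": 1},
    {"dx": 0.2, "dy": -0.4, "dz": 8.7, "yaw": 0, "gripper": 1},
    {"dx": 0.2, "dy": -0.4, "dz": 8.7, "yaw": 0, "gripper": 1},
  ],
)

```text
clock: 7.88
tcp_pos: [0.5151, 0.2567, 0.0519]
orientation: [-3.138, 0.117, -0.004]
contact_force: [0.6, -0.1, -0.2]
grip_width: 0.0854
gripper_force: 0.0
```

Emit:
send_rows(
  steps=[
    {"dx": 0, "dy": 0, "dz": 0, "yaw": 0, "gripper": 0.5},
    {"dx": 0, "dy": 0, "dz": 0, "yaw": 0, "gripper": 0.5},
    {"dx": 0, "dy": 0, "dz": 0, "yaw": 0, "gripper": 0.5},
    {"dx": 0, "dy": 0, "dz": 0, "yaw": 0, "gripper": 0.5},
  ],
  force=50,
)

```text
clock: 8.38
tcp_pos: [0.5162, 0.2567, 0.0531]
orientation: [-3.137, 0.118, -0.007]
contact_force: [-3.8, -1.0, 22.2]
grip_width: 0.0427
gripper_force: 10.8
```

Emit:
send_rows(
  steps=[
    {"dx": 0, "dy": 0, "dz": -5, "yaw": 0, "gripper": 0.5},
    {"dx": 0, "dy": 0, "dz": -10, "yaw": 0, "gripper": 0.5},
    {"dx": 0, "dy": 0, "dz": -15, "yaw": 0, "gripper": 0.5},
    {"dx": 0, "dy": 0, "dz": -15, "yaw": 0, "gripper": 0.5},
    {"dx": 0, "dy": 0, "dz": -15, "yaw": 0, "gripper": 0.5},
  ],
)

```text
clock: 9.0
tcp_pos: [0.5132, 0.2569, 0.1997]
orientation: [-3.139, 0.116, 0.001]
contact_force: [-0.3, 0.1, -0.4]
grip_width: 0.0427
gripper_force: 0.0
```

```bash
python3 - <<'E'
from h import *
plan((.5,.05,.2,-80),(.5305,-.134,.2,-73.8))
g=grab('side'); a=g['color'][60:240,200:420]
cv2.imwrite('pics/m2.png',cv2.resize(a[:,:,::-1],(660,540)))
E
```

```text
t 9.0 tcp [0.5132 0.2569 0.1997] head -94.22 F [-0.3  0.1 -0.4] w 0.0427 0.0 j7 -1.61
dx 0.20 dy 20.74 dz -0.04 yaw -14.2
dx 4.60 dy 38.86 dz -0.06 yaw -20.4
```

View pics/m2.png

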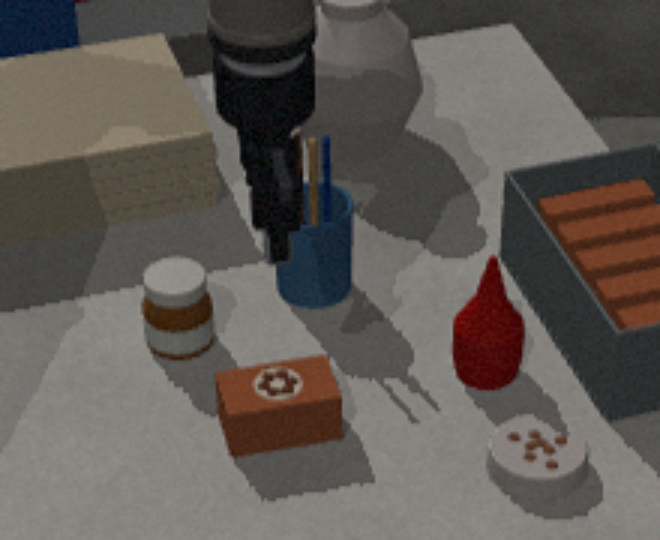

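The grasp missed: the fingers closed to 43 mm over the mould's top, the mould stayed on the table with its rosette at (278,383), and the empty fingertip is at (278,258). I re-measure and go in deeper.

```bash
python3 - <<'E'
from h import *
g=grab('side'); p=pts(g); H=hsv(g)
m=masks(g)['terra']; b=(slice(170,215),slice(262,325))
q=p[b][m[b]]; print('z pct',np.percentile(q[:,2],[1,5,50,90,95,99]))
t=q[q[:,2]>.046]; print(cv2.minAreaRect((t[:,:2]*1000).astype(np.float32)), t[:,:2].min(0),t[:,:2].max(0))
f=grab('top'); pt=pts(f); m=masks(f)['terra']; b=(slice(230,290),slice(205,250)); q=pt[b][m[b]]; print(len(q))
if len(q)>50:
    t=q[q[:,2]>.04]; print('top z',np.percentile(q[:,2],[50,90]),cv2.minAreaRect((t[:,:2]*1000).astype(np.float32)))
# fingers in side view: dark pixels low
d=(H[...,2]<70)&(abs(p[...,0]-.51)<.08)&(abs(p[...,1]-.257)<.09)&(p[...,2]>.12)&(p[...,2]<.3)
print('finger',d.sum(),p[d].min(0),p[d].max(0),np.percentile(p[d][:,2],[1,3,10]))
E
```

```text
z pct [0.00310108 0.00763883 0.04547277 0.05300095 0.05448458 0.05606853]
((386.6755065917969, -310.56634521484375), (1222.305908203125, 103.5098648071289), 77.50398254394531) [ 0.20391037 -0.89604338] [0.56151796 0.28880019]
728
top z [0.04943714 0.05286647] ((484.4396667480469, 141.2324981689453), (306.5191650390625, 104.85074615478516), 76.77566528320312)
finger 515 [0.49104555 0.1854118  0.19565336] [0.52952623 0.2855288  0.29977696] [0.19878829 0.20457216 0.21397878]
```

Emit:
send_rows(
  steps=[
    {"dx": 0, "dy": 0, "dz": 0, "yaw": 0, "gripper": 1},
    {"dx": 0, "dy": 0, "dz": 3, "yaw": 0, "gripper": 1},
    {"dx": 0, "dy": 0, "dz": 6, "yaw": 0, "gripper": 1},
    {"dx": 0, "dy": 0, "dz": 6, "yaw": 0, "gripper": 1},
    {"dx": 0, "dy": 0, "dz": 6, "yaw": 0, "gripper": 1},
  ],
)

```text
clock: 9.78
tcp_pos: [0.5142, 0.2565, 0.1405]
orientation: [3.139, -0.117, 0.001]
contact_force: [0.3, -0.1, 0.4]
grip_width: 0.0856
gripper_force: 0.0
```

```bash
python3 - <<'E'
from h import *
plan((.511,.255,.04,-94.4))
g=grab('side'); p=pts(g); H=hsv(g)
d=(H[...,2]<70)&(p[...,0]>.46)&(p[...,0]<.56)&(p[...,1]>.16)&(p[...,1]<.36)&(p[...,2]>.07)&(p[...,2]<.2)
for lo,hi in((.16,.24),(.27,.36)):
    k=d&(p[...,1]>lo)&(p[...,1]<hi); q=p[k]; print(k.sum(),q.min(0),q.max(0),np.percentile(q[:,2],[1,3,10]) ,np.median(q[q[:,2]<.12],0))
b=(slice(170,215),slice(262,325)); m=masks(g)['terra']; k=p[b][m[b]&(g['depth'][b]>0)]; t=k[k[:,2]>.046]; print(cv2.minAreaRect((t[:,:2]*1000).astype(np.float32)))
f=grab('top'); pt=pts(f); b=(slice(230,290),slice(205,250)); m=masks(f)['terra'][b]&(f['depth'][b]>0); k=pt[b][m]; t=k[k[:,2]>.044]; print(len(t),cv2.minAreaRect((t[:,:2]*1000).astype(np.float32)))
cv2.imwrite('pics/m3.png',cv2.resize(g['color'][100:230,230:370][:,:,::-1],(646,600)))
E
```

```text
t 9.775 tcp [0.5142 0.2565 0.1405] head -94.26 F [ 0.3 -0.1  0.4] w 0.0856 0.0 j7 -1.55
dx -0.32 dy 0.17 dz 10.05 yaw 0.1
94 [0.49664115 0.18100571 0.1493032 ] [0.51942138 0.21197004 0.19999973] [0.15178165 0.15373189 0.1580989 ] [nan nan nan]
40 [0.50395443 0.29313643 0.15215095] [0.52329052 0.33157995 0.19624681] [0.15261213 0.15345275 0.15488384] [nan nan nan]
((510.7881774902344, 253.06272888183594), (66.20030975341797, 99.2536392211914), 87.17707824707031)
521 ((509.4397888183594, 235.8458251953125), (100.1356430053711, 99.01554870605469), 84.41192626953125)
  return _methods._mean(a, axis=axis, dtype=dtype,
  ret = um.true_divide(
```

View pics/m3.png

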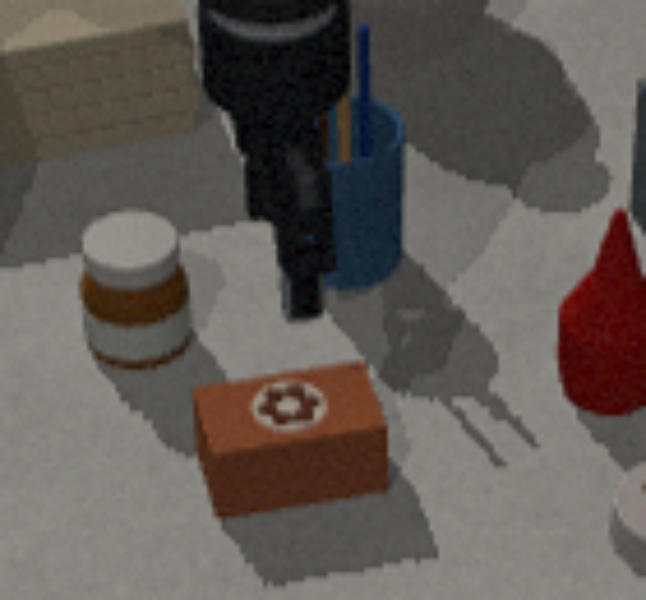

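The depth data shows the open tips sit about 10 mm behind the TCP, so the grasp needs to be lower. The mould is still at (290,405) in this crop, aligned.

Emit:
send_rows(
  steps=[
    {"dx": -0.3, "dy": 0.2, "dz": 4, "yaw": 0, "gripper": 1},
    {"dx": -0.3, "dy": 0.2, "dz": 8, "yaw": 0, "gripper": 1},
    {"dx": -0.3, "dy": 0.2, "dz": 10, "yaw": 0, "gripper": 1},
    {"dx": -0.3, "dy": 0.2, "dz": 11.2, "yaw": 0, "gripper": 1},
    {"dx": -0.3, "dy": 0.2, "dz": 11.2, "yaw": 0, "gripper": 1},
  ],
)

```text
clock: 10.5
tcp_pos: [0.5109, 0.2549, 0.0281]
orientation: [-3.139, 0.116, -0.0]
contact_force: [0.9, -0.7, 0.4]
grip_width: 0.0854
gripper_force: 0.0
```

Emit:
send_rows(
  steps=[
    {"dx": 0, "dy": 0, "dz": 0.7, "yaw": 0, "gripper": 1},
    {"dx": 0, "dy": 0, "dz": 0.9, "yaw": 0, "gripper": 1},
    {"dx": 0, "dy": 0, "dz": 0.9, "yaw": 0, "gripper": 1},
  ],
)

```text
clock: 10.88
tcp_pos: [0.5105, 0.255, 0.0189]
orientation: [-3.139, 0.116, -0.0]
contact_force: [-0.1, -0.4, 0.4]
grip_width: 0.0853
gripper_force: 0.0
```

Emit:
send_rows(
  steps=[
    {"dx": 0, "dy": 0, "dz": 0, "yaw": 0, "gripper": 0.5},
    {"dx": 0, "dy": 0, "dz": 0, "yaw": 0, "gripper": 0.5},
    {"dx": 0, "dy": 0, "dz": 0, "yaw": 0, "gripper": 0.5},
    {"dx": 0, "dy": 0, "dz": 0, "yaw": 0, "gripper": 0.5},
  ],
  force=50,
)

```text
clock: 11.38
tcp_pos: [0.5109, 0.2557, 0.0194]
orientation: [-3.138, 0.116, -0.001]
contact_force: [-0.7, 2.2, 6.2]
grip_width: 0.0595
gripper_force: 54.7
```

Gripped (59.5 mm, 55 N). Lifting and carrying it over.

Emit:
send_rows(
  steps=[
    {"dx": 0, "dy": 0, "dz": -4, "yaw": 0, "gripper": 0.5},
    {"dx": 0, "dy": 0, "dz": -9, "yaw": 0, "gripper": 0.5},
    {"dx": 0, "dy": 0, "dz": -14, "yaw": 0, "gripper": 0.5},
    {"dx": 0, "dy": 0, "dz": -19, "yaw": 0, "gripper": 0.5},
    {"dx": 0, "dy": 0, "dz": -19, "yaw": 0, "gripper": 0.5},
  ],
)

```text
clock: 12.0
tcp_pos: [0.512, 0.2551, 0.2114]
orientation: [-3.137, 0.116, -0.007]
contact_force: [-0.1, 0.8, -5.5]
grip_width: 0.0597
gripper_force: 58.6
```

```bash
python3 - <<'E'
from h import *
plan((.53,.1,.2,-85),(.5318,-.1349,.2,-73.8))
E
```

```text
t 12.0 tcp [0.512  0.2551 0.2114] head -94.25 F [-0.1  0.8 -5.5] w 0.0597 58.605945110321045 j7 -1.62
dx 2.93 dy 15.34 dz 1.11 yaw -9.2
dx 4.85 dy 38.75 dz 1.04 yaw -20.4
```

Emit:
send_rows(
  steps=[
    {"dx": 0.4, "dy": 5, "dz": 0, "yaw": -3, "gripper": 0.5},
    {"dx": 1, "dy": 10, "dz": 0, "yaw": -6, "gripper": 0.5},
    {"dx": 1.7, "dy": 15, "dz": 0, "yaw": -9, "gripper": 0.5},
    {"dx": 2.4, "dy": 20, "dz": 0, "yaw": -12, "gripper": 0.5},
    {"dx": 3, "dy": 25, "dz": 0, "yaw": -15, "gripper": 0.5},
  ],
)

```text
clock: 12.62
tcp_pos: [0.5202, 0.0022, 0.2068]
orientation: [3.127, 0.298, -0.005]
contact_force: [1.6, 0.3, -6.0]
grip_width: 0.0595
gripper_force: 58.3
```

```bash
python3 - <<'E'
from h import *
plan((.5318,-.1349,.19,-73.8))
E
```

```text
t 12.625 tcp [0.5202 0.0022 0.2068] head -79.11 F [ 1.6  0.3 -6. ] w 0.0595 58.34519147872925 j7 -1.01
dx -1.45 dy 13.68 dz 1.68 yaw -5.3
```

Emit:
send_rows(
  steps=[
    {"dx": -0.5, "dy": 4.5, "dz": 0, "yaw": -2, "gripper": 0.5},
    {"dx": -1, "dy": 9, "dz": 0, "yaw": -4, "gripper": 0.5},
    {"dx": -1.4, "dy": 13.6, "dz": 1, "yaw": -5.3, "gripper": 0.5},
    {"dx": -1.4, "dy": 13.6, "dz": 4, "yaw": -5.3, "gripper": 0.5},
    {"dx": -1.4, "dy": 13.6, "dz": 6, "yaw": -5.3, "gripper": 0.5},
  ],
)

```text
clock: 13.25
tcp_pos: [0.5314, -0.1324, 0.1457]
orientation: [-3.109, -0.437, 0.007]
contact_force: [0.3, 1.5, -4.4]
grip_width: 0.0592
gripper_force: 58.2
```

```bash
python3 - <<'E'
from h import *
plan((.5318,-.1349,.095,-73.8))
g=grab('side'); p=pts(g); ok=masks(g)['terra']&(g['depth']>0)&(np.hypot(p[...,0]-.53,p[...,1]+.13)<.1)&(p[...,2]>.1)
q=p[ok]; print(len(q),q.min(0),q.max(0),np.percentile(q[:,2],[1,99]))
f=wheelang()
cv2.imwrite('pics/p1.png',cv2.resize(np.hstack([g['color'][180:360,250:470],f['color'][150:330,300:520]])[:,:,::-1],(800,330)))
E
```

```text
t 13.25 tcp [ 0.5314 -0.1324  0.1457] head -74.0 F [ 0.3  1.5 -4.4] w 0.0592 58.23213994503021 j7 -0.62
dx -0.01 dy 0.26 dz 5.07 yaw -0.2
968 [ 0.47708563 -0.1764638   0.12914877] [ 0.59100552 -0.10358218  0.46199336] [0.13238424 0.18184441]
pointer,stripe [16.41 16.24 17.21 16.26]
```

View pics/p1.png

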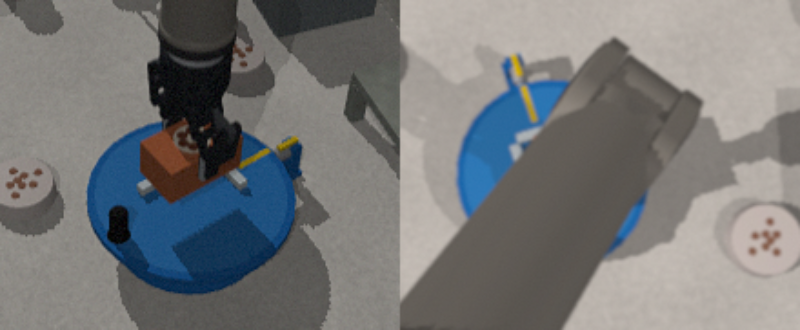

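The block hangs over the free quadrant, rosette up, with its long side parallel to the long stop (side crop, block at (190,155), stops at (147,187) and (237,178)). Lowering.

Emit:
send_rows(
  steps=[
    {"dx": 0, "dy": 0.2, "dz": 2.5, "yaw": -0.2, "gripper": 0.5},
    {"dx": 0, "dy": 0.2, "dz": 4.5, "yaw": -0.2, "gripper": 0.5},
    {"dx": 0, "dy": 0.2, "dz": 5, "yaw": -0.2, "gripper": 0.5},
    {"dx": 0, "dy": 0.2, "dz": 5, "yaw": -0.2, "gripper": 0.5},
  ],
)

```text
clock: 13.85
tcp_pos: [0.5342, -0.1346, 0.0988]
orientation: [3.11, 0.445, -0.0]
contact_force: [-0.2, -0.0, -5.4]
grip_width: 0.0591
gripper_force: 58.1
```

Emit:
send_rows(
  steps=[
    {"dx": 0, "dy": 0, "dz": 0.2, "yaw": 0, "gripper": 0.5},
    {"dx": 0, "dy": 0, "dz": 0.4, "yaw": 0, "gripper": 0.5},
    {"dx": 0, "dy": 0, "dz": 0.5, "yaw": 0, "gripper": 0.5},
    {"dx": 0, "dy": 0, "dz": 0.5, "yaw": 0, "gripper": 0.5},
  ],
)

```text
clock: 14.35
tcp_pos: [0.5341, -0.1348, 0.0938]
orientation: [-3.11, -0.444, 0.0]
contact_force: [0.3, 0.1, -5.3]
grip_width: 0.0595
gripper_force: 58.2
```

Emit:
send_rows(
  steps=[
    {"dx": 0, "dy": 0, "dz": 0.2, "yaw": 0, "gripper": 0.5},
    {"dx": 0, "dy": 0, "dz": 0.4, "yaw": 0, "gripper": 0.5},
    {"dx": 0, "dy": 0, "dz": 0.4, "yaw": 0, "gripper": 0.5},
  ],
)

```text
clock: 14.72
tcp_pos: [0.534, -0.1347, 0.0896]
orientation: [-3.11, -0.444, 0.001]
contact_force: [0.4, -0.4, -5.5]
grip_width: 0.0595
gripper_force: 58.5
```

Emit:
send_rows(
  steps=[
    {"dx": 0, "dy": 0, "dz": 0.1, "yaw": 0, "gripper": 0.5},
    {"dx": 0, "dy": 0, "dz": 0.1, "yaw": 0, "gripper": 0.5},
  ],
)

```text
clock: 14.98
tcp_pos: [0.5341, -0.1348, 0.0894]
orientation: [-3.109, -0.444, -0.0]
contact_force: [-3.6, 1.9, 5.1]
grip_width: 0.0595
gripper_force: 59.6
```

Emit:
send_rows(
  steps=[
    {"dx": 0.25, "dy": -0.25, "dz": 0, "yaw": 0, "gripper": 0.5},
    {"dx": 0.5, "dy": -0.5, "dz": 0, "yaw": 0, "gripper": 0.5},
    {"dx": 0.6, "dy": -0.7, "dz": 0, "yaw": 0, "gripper": 0.5},
    {"dx": 0.6, "dy": -0.7, "dz": 0, "yaw": 0, "gripper": 0.5},
  ],
)

```text
clock: 15.48
tcp_pos: [0.5386, -0.1277, 0.0894]
orientation: [3.108, 0.443, 0.003]
contact_force: [-0.5, -4.0, 3.4]
grip_width: 0.0594
gripper_force: 59.6
```

```bash
cat >>h.py <<'E'
def st():
    s=status.get_obs(); R=Ro.from_rotvec(s['orientation']).as_matrix(); print('F tool',(R.T@s['contact_force']).round(1),'M',(R.T@s['moment']).round(2)); plan((*AX,.0894,-73.8))
E
python3 -c "
from h import *
st()"
```

```text
F tool [-1.6  3.7 -3.3] M [-0.87 -0.59  0.02]
t 15.475 tcp [ 0.5386 -0.1277  0.0894] head -73.79 F [-0.5 -4.   3.4] w 0.0594 59.62696194648743 j7 -0.56
dx 0.34 dy -0.50 dz 0.00 yaw 0.0
```

Friction only so far. Continuing until contact.

Emit:
send_rows(
  steps=[
    {"dx": 0.1, "dy": -0.15, "dz": 0, "yaw": 0, "gripper": 0.5},
    {"dx": 0.2, "dy": -0.3, "dz": 0, "yaw": 0, "gripper": 0.5},
    {"dx": 0.2, "dy": -0.4, "dz": 0, "yaw": 0, "gripper": 0.5},
    {"dx": 0.2, "dy": -0.4, "dz": 0, "yaw": 0, "gripper": 0.5},
  ],
)

```text
clock: 15.98
tcp_pos: [0.5393, -0.1238, 0.0895]
orientation: [3.108, 0.442, 0.003]
contact_force: [-1.2, -7.2, 4.1]
grip_width: 0.0591
gripper_force: 59.5
```

```bash
python3 -c "
from h import *
st()"
```

```text
F tool [-3.2  6.6 -4. ] M [-1.1  -0.66  0.08]
t 15.975 tcp [ 0.5393 -0.1238  0.0895] head -73.82 F [-1.2 -7.2  4.1] w 0.0591 59.533149003982544 j7 -0.57
dx 0.17 dy -0.14 dz 0.01 yaw -0.0
```

Emit:
send_rows(
  steps=[
    {"dx": 0.15, "dy": -0.1, "dz": 0, "yaw": 0, "gripper": 0.5},
    {"dx": 0.3, "dy": -0.2, "dz": 0, "yaw": 0, "gripper": 0.5},
    {"dx": 0.3, "dy": -0.2, "dz": 0, "yaw": 0, "gripper": 0.5},
  ],
)

```text
clock: 16.35
tcp_pos: [0.5393, -0.1229, 0.0894]
orientation: [3.107, 0.438, -0.003]
contact_force: [-7.9, -9.5, 7.7]
grip_width: 0.0592
gripper_force: 60.2
```

```bash
python3 -c "
from h import *
st()"
```

```text
F tool [-10.3   6.9  -7.6] M [-1.3  -1.93 -0.01]
t 16.35 tcp [ 0.5393 -0.1229  0.0894] head -73.94 F [-7.9 -9.5  7.7] w 0.0592 60.20632266998291 j7 -0.57
dx 0.14 dy -0.05 dz 0.00 yaw -0.1
```

Emit:
send_rows(
  steps=[
    {"dx": 0.05, "dy": -0.15, "dz": 0, "yaw": 0, "gripper": 0.5},
    {"dx": 0.1, "dy": -0.3, "dz": 0, "yaw": 0, "gripper": 0.5},
    {"dx": 0.1, "dy": -0.3, "dz": 0, "yaw": 0, "gripper": 0.5},
  ],
)

```text
clock: 16.73
tcp_pos: [0.539, -0.1224, 0.0896]
orientation: [3.104, 0.435, -0.003]
contact_force: [-7.7, -15.9, 7.1]
grip_width: 0.0592
gripper_force: 59.6
```

```bash
python3 -c "
from h import *
st()"
```

```text
F tool [-11.8  13.3  -7. ] M [-2.7  -2.38  0.01]
t 16.725 tcp [ 0.539  -0.1224  0.0896] head -74.05 F [ -7.7 -15.9   7.1] w 0.0592 59.644532203674316 j7 -0.58
dx 0.15 dy 0.00 dz 0.02 yaw -0.2
```

Emit:
send_rows(
  steps=[
    {"dx": 0.1, "dy": -0.1, "dz": -0.05, "yaw": 0, "gripper": 0.5},
    {"dx": 0.2, "dy": -0.2, "dz": -0.05, "yaw": 0, "gripper": 0.5},
    {"dx": 0.2, "dy": -0.2, "dz": -0.05, "yaw": 0, "gripper": 0.5},
  ],
)

```text
clock: 17.1
tcp_pos: [0.5391, -0.1223, 0.0898]
orientation: [3.102, 0.431, -0.005]
contact_force: [-10.9, -21.0, 2.0]
grip_width: 0.0595
gripper_force: 59.5
```

```bash
python3 - <<'E'
from h import *
st(); R=Ro.from_rotvec(status.get_obs()['orientation']).as_matrix(); print('tool z',R[:,2].round(4))
g=grab('side'); f=wheelang()
cv2.imwrite('pics/p2.png',cv2.resize(g['color'][220:340,280:440][:,:,::-1],(800,600),interpolation=cv2.INTER_CUBIC))
E
```

```text
F tool [-16.2  17.3  -1.7] M [-3.94 -3.04 -0.01]
t 17.1 tcp [ 0.5391 -0.1223  0.0898] head -74.17 F [-10.9 -21.    2. ] w 0.0595 59.4566684961319 j7 -0.58
dx 0.15 dy 0.01 dz 0.04 yaw -0.4
tool z [-0.002  -0.0105 -0.9999]
pointer,stripe [16.41 16.24 16.93 16.26]
```

View pics/p2.png

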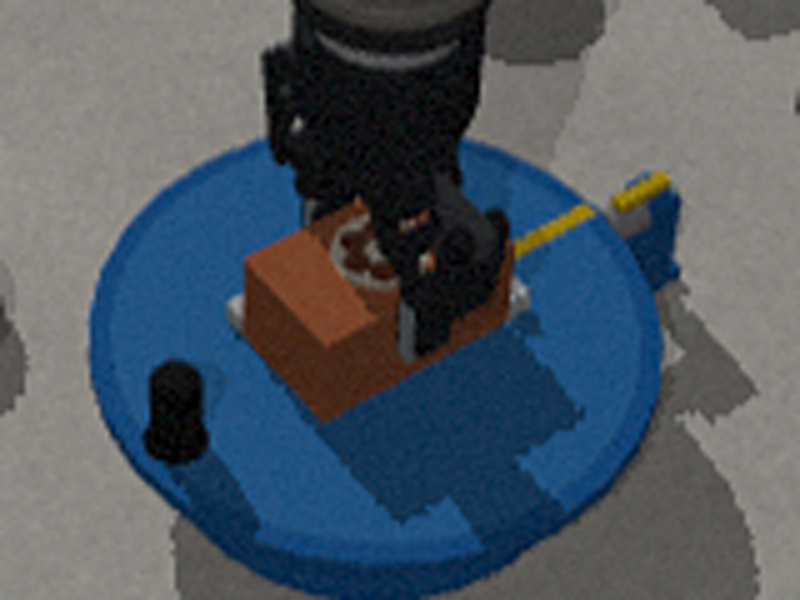

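The block sits flush in the corner: near edge at (325,415), stop ends showing at (237,310) and (518,295), and the stripe in line with the pointer. Both directions bear about 16 N. I hold briefly, then hand in.

Emit:
send_rows(
  steps=[
    {"dx": 0, "dy": 0, "dz": 0.03, "yaw": 0, "gripper": 0.5},
    {"dx": 0, "dy": 0, "dz": 0.03, "yaw": 0, "gripper": 0.5},
    {"dx": 0, "dy": 0, "dz": 0.03, "yaw": 0, "gripper": 0.5},
    {"dx": 0, "dy": 0, "dz": 0.03, "yaw": 0, "gripper": 0.5},
  ],
)

```text
clock: 17.7
tcp_pos: [0.5391, -0.1223, 0.0898]
orientation: [3.102, 0.431, -0.005]
contact_force: [-10.7, -21.1, 6.9]
grip_width: 0.0592
gripper_force: 59.9
```

```bash
python3 - <<'E'
from h import *
st(); print(workorder.hand_in())
E
```

```text
F tool [-16.1  17.4  -6.7] M [-3.68 -3.2  -0.01]
t 17.7 tcp [ 0.5391 -0.1223  0.0898] head -74.17 F [-10.7 -21.1   6.9] w 0.0592 59.93388533592224 j7 -0.58
dx 0.14 dy 0.01 dz 0.04 yaw -0.4
the job is handed in; nothing more can be done
None
```

I handed the job in at 17.7 s; `hand_in()` gave no verdict, but the wheel looked indexed and the block was still gripped, flat, and pressing each stop with about 16 N.

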